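Index the tube carousel one hole to the reader

ROBOT

A 6-joint arm with a two-finger parallel gripper is mounted at the origin on a cart in front of the work surface, level with it; the furniture and walls round the work are solid. World frame = base frame: x ahead of the robot, y to its left, z up, the work surface at z = 0. Lengths are in m, angles in rad, forces in N, time in s.
With the tool pointing down it reaches from about 0.35 to 0.975 m from the base axis. Payload 4.9 kg.
Tool frame: the origin (TCP) lies at the very end of the fingers, on their centre line; the grasp point (between the pads) lies behind it (manip.grip_depth is the z of the grasp point in the tool frame, in m); z points along the fingers, y is the direction in which the jaws open and shut (so a half turn about z gives the same grasp; the last joint's range is limited). The gripper opens to 85 mm and grips with 20 to 120 N. Pads are 22 mm wide; open, the fingers measure 114 mm over their backs; the gripper's body (76 mm by 85 mm) begins 54 mm behind the grasp point. The pads swing forward as they close: fully open they stand 13 mm farther back than shut.
Start: joints at [-1.436, 0.053, 1.613, -0, 1.476, -0.119], TCP at [0.157, -0.605, 0.231] pointing down, gripper open.
Joint ranges: [-3.01, 3.01], [-1.01, 2.22], [0.06, 2.58], [-1.02, 4.17], [0.09, 2.62], [-3.14, 3.14]. Speed limits (rad/s): [2.57, 2.57, 3.14, 3.14, 3.14, 3.14].

INTERFACE

Orientations are given as a unit quaternion [w, x, y, z].
In Python, from plant import state, optics, manip, silhouettes, place_of gives the robot as it stands. The module is installed in compiled form; this text tells all that it offers.
- The arm moves only by the tool jog_arm, never from a script. Its argument "increments" is a list of rows, each an object with "slide": the shift along the tool's x, y, z in mm, a list of three; "rotation": the turn, a rotation vector about the tool's x, y, z in degrees, a list of three. A call has 1 to 20 rows; each row shifts and turns the commanded pose from where the row before left it, along the tool's axes as they then stand; what a row does not reach is not made up. A row lasts 1/12 s, in which the tool goes at most 41.7 mm and 7.16 degrees, less where a joint would pass 70% of its speed; a pose out of reach is approached as far as the arm can. A call with a gripper value outside its range is refused whole. "fingers" is the opening, from 0 (shut) to 1 (fully open), set as the call begins (left out, the last holds). The fingers move at their own pace and stop on an object; the grip force is fixed at half the most. Time passes only in rows, so rows that do not move let the fingers close. It gives the time, the measured TCP pose, the force and the opening at its end, in the units of the state.
- state(): the state, without advancing time (a new reading comes with each control period).
- optics.grab_frame(name): name is "scene" or "top" or "wrist"; returns a dict with "frame" (400x640x3 uint8, blue, green, red), "camera_matrix" (3x3 intrinsics, pixels), "R" (3x3) and "t" (3): a world point X has camera coordinates R X + t. Camera axes: x right, y down, z forward; pixel columns grow to the right and rows downward; lengths in m; the calibration is good to about 2 mm. A picture is of the moment at which its call begins. There is no depth.
- manip.job_done(): hands the job in, once; it reports no verdict.
Trained networks look in the newest picture that a camera, given by its name, has taken for a name from the list of things; names that differ only in an ending like _2 or _b are one class to them, and where a whole thing is asked for, a point or a joint stands for the part that bears it (a point fixed in the world has none). Each returns a list of dicts, best first, with "score" (0 to 1); they miss things now and then, are a little off and sometimes report something else, mostly with a low value. They report only what shows in the picture. A call takes as long as a camera call. They do not tell look-alikes from the thing itself.
- silhouettes(thing, camera): "mask" (400x640 bool, what is visible of it) and "bbox" ([left, top, right, bottom] in pixels, round what is visible of it).
- place_of(thing, camera): "uv" ([column, row] in pixels: a listed point, or the origin of a listed thing).
The state is a dict: "time": time; "joint_pos": joint angles; "joint_vel": joint speeds; "joint_efforts": joint torques, N m; "tool_pos": TCP position; "tool_rot": TCP orientation; "contact_force": force on the tool from outside, world axes, zero at the start; "ft_torque": the same for the moment, N m; "gripper_width": opening from 0.0 (shut) to 1.0 (fully open).
Only numpy, scipy, OpenCV 4.12 (cv2) and the standard library are available. Lean on these libraries where they do the work, as an engineer would, in place of code of your own. Each camera call takes 0.05 s, during which the arm holds its last target.

TASK

Bring the carousel's orange-capped tube in front of the reader: with a fingertip gently press the green indexing plunger down and, keeping it pressed, turn the carousel by it one hole, to whichever side brings that tube round to the reader, then let the plunger spring up into that hole so that the carousel is locked. Only press and push; grip nothing, leave the tubes untouched and standing in their nests, and do not disturb the other things on the bench.

Things in the scene. Friction and masses are not known exactly. Their poses are not given: they have to be found in the camera images.
- index_base: fixed base of the hand-indexed tube carousel: grey drum 266 mm across with an aluminium index plate on top (z = 50 mm). Origin: on the turning axis, underside; z up, x points to the reader. The plate has eight 16 mm holes every 45 degrees (one on the x axis) on a circle of 105 mm radius, joined by an 8 mm groove. Position and yaw vary
- carousel (a joint): turn of the carousel about the base's z (rad), counter-clockwise from above positive. 0 at the start: plunger in the hole opposite the reader (-x of the base). Neighbour holes at +-0.785. Locked, 1 degree of play, while the plunger is up in a hole; freed, it turns with light friction (0.05 N m) and stays where left. White disc 164 mm across, top at z = 61 mm, eight nests 24 mm high
- plunger (a joint): how far the plunger is pressed down (m): 0 up, 0.014 at its stop; spring 4.5 N at the top, 8 N at the stop. Pressed 9.5 mm or more it frees the carousel. Let go between holes, its round-nosed pin rides under the plate (about 9 mm down) and springs up on reaching a hole; let go within 4 mm of a hole it centres itself
- plunger_top (a point): centre of the flat top of the plunger's green mushroom head (38 mm across, 15 mm high), on the carousel's arm 105 mm from the axis; z = 101 mm when up, 87 mm at its stop. Rides round with the carousel. Below the head a steel stem in a dark bush, top of the bush at z = 72 mm
- hole_left (a point): centre of the index hole next to the start hole on the base's side of angle 135 degrees (carousel at -0.785 rad), at the top of the index plate
- hole_right (a point): centre of the index hole next to the start hole on the base's side of angle 225 degrees (carousel at +0.785 rad), at the top of the index plate
- reader_spot (a point): where the middle of a tube must stand to be read: 60 mm from the axis towards the reader, half-way up a tube (z = 118 mm). The reader stands at the rim behind it: white housing 64 mm wide, 147 to 195 mm from the axis, top at z = 151 mm
- tube_orange_mid (a point): middle (half-way up) of the tube with the ORANGE screw cap: loose, 114 mm high, body 29 mm, cap 36 mm across, standing upright in the carousel nest one place to one side or the other of the reader; in the frame of the base at the angle +45 or -45 degrees from x, 60 mm from the axis
- tube_blue_1_mid (a point): middle of a like tube with a BLUE cap, at the start in the nest in front of the reader
- tube_blue_2_mid (a point): middle of a like tube with a BLUE cap, at the start in the nest on the other side of the reader from the orange one
- petri_a: loose petri dish, 90 mm across, 15 mm high, on the bench to the right of the carousel; origin under its centre
- cover_box: loose small box for cover glasses with a blue lid, 27 x 27 x 16 mm, on the bench to the right of the carousel; origin under its centre
- marker_a: loose red and white marker pen, 135 mm long, 16 mm thick, lying on the bench to the left of the carousel
Things that resemble listed ones, but are neither listed nor needed, are in the scene too. Leave any brown or purple look-alike of the part that bears tube_orange_mid alone.

How it is judged:
On the way, in this order (a step that is already met when the one before it is completed fails the run):
1. the plunger is pressed down while the carousel still stands at its first hole (value of joint plunger above 0.0085 m and value of joint carousel between -0.12 and 0.12 rad), for 0.05 s.
2. the carousel is more than half-way to the neighbouring hole, the pin still below the plate (value of joint plunger above 0.0065 m and (value of joint carousel above 0.42 rad or value of joint carousel below -0.42 rad)), for 0.05 s.
At the end, for the whole second after the job is handed in: The orange-capped tube is within 6 mm (from above) of the reading spot; the carousel is at rest one hole (0.785 rad, within 0.03) from its start; the plunger is up in that hole (pressed under 2 mm); all tubes stand upright (0.12 rad) and fully down (4 mm) in their nests (horizontal distance between tube_orange_mid and reader_spot below 0.006 m and (value of joint carousel between 0.755 and 0.815 rad or value of joint carousel between -0.815 and -0.755 rad) and value of joint plunger below 0.002 m and velocity of joint carousel between -0.05 and 0.05 rad/s and angle between each of tube_blue_1_mid, tube_orange_mid, tube_blue_2_mid's own z axis and vertical below 0.12 rad and z of each of tube_blue_1_mid, tube_orange_mid, tube_blue_2_mid in the frame of index_base below 0.122 m); the robot touches nothing.
It fails at once if a tube is lifted (8 mm) or tipped (0.3 rad) out of its nest (z of any of tube_blue_1_mid, tube_orange_mid, tube_blue_2_mid in the frame of index_base above 0.126 m or angle between any of tube_blue_1_mid, tube_orange_mid, tube_blue_2_mid's own z axis and vertical above 0.3 rad).
It fails at once if the robot touches a tube (over 1 N) (contact force between any of the fingers, the arm and tube_blue_1 above 1 N or contact force between any of the fingers, the arm and tube_orange above 1 N or contact force between any of the fingers, the arm and tube_blue_2 above 1 N).
It fails at once if the plunger or the carousel is pinched, struck or forced (over 35 N) (contact force between the fingers and plunger above 35 N or contact force between the fingers and carousel above 35 N).
It fails at once if the petri dish, the cover glass box or the marker pen is pushed from its place (over 20 mm) (distance of any of petri_a, cover_box, marker_a from where it was at the start of the episode above 0.02 m).
It also fails if it takes over 38 s, if anything falls off the work surface, if the arm or the gripper's body presses on something with over 40 N, if the wrist force passes 120 N, or if a joint passes its speed limit or range.

## Working session

There is one attempt and no reset: what is moved stays moved. The work goes in short steps, Python scripts to look and compute and a tool call to move; the robot and the scene stay as the last step left them, time stands still between calls to the robot, and variables do not carry over. Pictures are saved under pics/ and viewed, and the job is handed in when it is done.

Besides the shell and the picture viewer there is one more tool, called after "Emit:" as a command line: name --argument value ..., lists and objects as JSON in quotes. jog_arm: Moves the arm, as the interface text tells. Its arguments: {"type":"object","properties":{"increments":{"type":"array","items":{"type":"object","properties":{"slide":{"type":"array","items":{"type":"number"}},"rotation":{"type":"array","items":{"type":"number"}}}}},"fingers":{"type":"number"}},"required":["increments"]}

```bash
mkdir -p pics
cat > h.py <<'E'
from plant import state, optics, manip, silhouettes, place_of
import numpy as np, cv2
def grab(n,f):
    d=optics.grab_frame(n); cv2.imwrite('pics/'+f,d['frame']); return d
def onplane(d,uv,z):
    K=np.array(d['camera_matrix']);R=np.array(d['R']);t=np.array(d['t'])
    r=R.T@np.linalg.inv(K)@np.array([uv[0],uv[1],1.]); c=-R.T@t
    return c+r*(z-c[2])/r[2]
def tri(ds,uvs):
    A=[];b=[]
    for d,uv in zip(ds,uvs):
        K=np.array(d['camera_matrix']);R=np.array(d['R']);t=np.array(d['t'])
        r=R.T@np.linalg.inv(K)@np.array([uv[0],uv[1],1.]);r/=np.linalg.norm(r);c=-R.T@t
        P=np.eye(3)-np.outer(r,r);A.append(P);b.append(P@c)
    A_=np.vstack(A);b_=np.hstack(b);X=np.linalg.lstsq(A_,b_,rcond=None)[0]
    return X,np.linalg.norm(A_@X-b_)
E
cat > a.py <<'E'
from h import *
s=state();print({k:np.round(v,3) for k,v in s.items()},manip.grip_depth)
D={}
for c in ['scene','top','wrist']:
    d=D[c]=grab(c,c+'1.png')
    for n in ['index_base','plunger_top','hole_left','hole_right','reader_spot','tube_orange_mid','tube_blue_1_mid']:
        r=place_of(n,c); print(c,n,[(np.round(q['uv'],1).tolist(),round(q['score'],2)) for q in r[:4]])
np.save('D.npy',D,allow_pickle=True)
E
python3 a.py
```

```text
{'time': np.float64(0.0), 'joint_pos': array([-1.436,  0.053,  1.614,  0.   ,  1.476, -0.119]), 'joint_vel': array([ 0.001, -0.   ,  0.   ,  0.001,  0.001,  0.   ]), 'joint_efforts': array([-1.0000e-03, -3.9368e+01, -3.7018e+01, -0.0000e+00,  7.0000e-03,
        0.0000e+00]), 'tool_pos': array([ 0.157, -0.604,  0.23 ]), 'tool_rot': array([-0.001,  0.992,  0.127, -0.   ]), 'contact_force': array([-0.499,  0.493,  0.314]), 'ft_torque': array([-0.013,  0.016, -0.01 ]), 'gripper_width': np.float64(1.003)} -0.0187
scene index_base [([280.9, 230.2], 0.55)]
scene plunger_top [([318.2, 195.5], 0.73)]
scene hole_left [([310.6, 232.5], 0.57), ([261.6, 204.1], 0.46)]
scene hole_right [([301.6, 197.3], 0.58)]
scene reader_spot [([255.5, 192.3], 0.6)]
scene tube_orange_mid [([261.2, 205.0], 0.93), ([361.4, 258.3], 0.75), ([169.3, 250.6], 0.72)]
scene tube_blue_1_mid [([254.4, 196.9], 0.84)]
top index_base [([311.0, 177.3], 0.6)]
top plunger_top [([330.0, 202.6], 0.46)]
top hole_left [([305.0, 207.9], 0.69), ([418.1, 187.9], 0.15)]
top hole_right [([343.1, 178.7], 0.57)]
top reader_spot [([300.4, 157.1], 0.93), ([327.8, 200.8], 0.4), ([306.3, 207.5], 0.38)]
top tube_orange_mid [([293.5, 254.7], 0.66), ([287.0, 167.6], 0.55)]
top tube_blue_1_mid [([299.3, 153.3], 0.68)]
wrist index_base []
wrist plunger_top []
wrist hole_left []
wrist hole_right []
wrist reader_spot []
wrist tube_orange_mid []
wrist tube_blue_1_mid []
```

View pics/scene1.png

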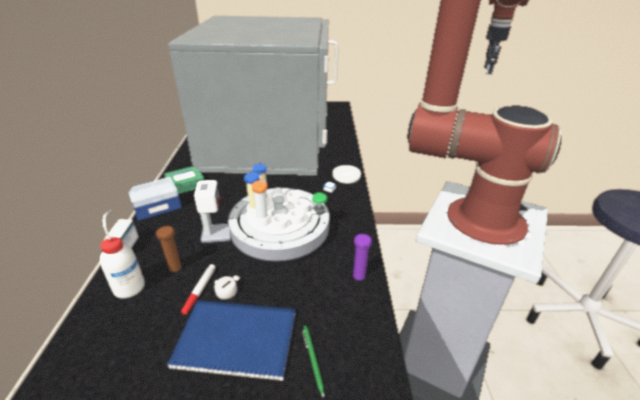

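View pics/top1.png

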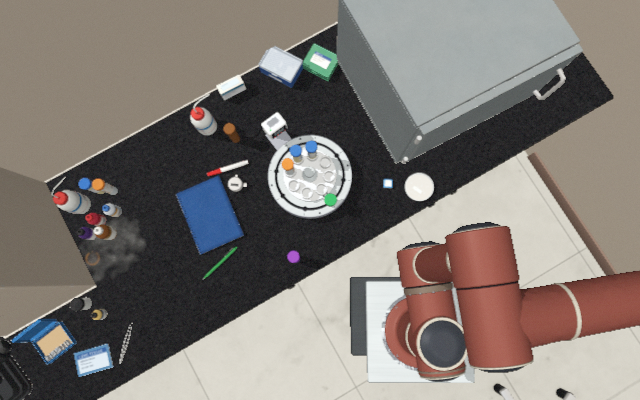

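```bash
cat > b.py <<'E'
from h import *
D=np.load('D.npy',allow_pickle=True).item()
s,t=D['scene'],D['top']
for n,a,b in [('base',(280.9,230.2),(311,177.3)),('plung',(318.2,195.5),(330,202.6)),('hl',(310.6,232.5),(305,207.9)),('hr',(301.6,197.3),(343.1,178.7)),('rs',(255.5,192.3),(300.4,157.1)),('or',(261.2,205),(287,167.6)),('bl',(254.4,196.9),(299.3,153.3))]:
    print(n,*[np.round(q,4) for q in tri([s,t],[a,b])])
print('plung top plane',onplane(t,(330,202.6),.101),onplane(s,(318.2,195.5),.101))
for c in D: print(c,-np.array(D[c]['R']).T@D[c]['t'], D[c]['camera_matrix'][0][0])
im=cv2.imread('pics/scene1.png')[130:300,160:400];cv2.imwrite('pics/sc_crop.png',cv2.resize(im,None,fx=3.2,fy=3.2))
im=cv2.imread('pics/top1.png')[100:260,220:420];cv2.imwrite('pics/top_crop.png',cv2.resize(im,None,fx=3.6,fy=3.6))
E
python3 b.py
```

```text
base [ 0.4746  0.3302 -0.0038] 0.0034
plung [0.383  0.2737 0.107 ] 0.0084
hl [0.3696 0.3475 0.0453] 0.0016
hr [0.4636 0.2312 0.0485] 0.0037
rs [0.516  0.361  0.1215] 0.0056
or [0.4789 0.3974 0.1202] 0.0033
bl [0.5268 0.3624 0.1058] 0.0021
plung top plane [0.37837854 0.27125884 0.101     ] [0.39326574 0.26734843 0.101     ]
scene [0.01076354 0.95450671 0.63682871] 369.15032546885305
top [0.15158111 0.27969914 1.57836515] 503.0917838721658
wrist [ 0.23088756 -0.58674673  0.37492551] 359.4170740158702
```

The crops will show which side orange is on. I'm also checking where the cabinet stands relative to the arm's path.

```bash
cat > c.py <<'E'
from h import *
D=np.load('D.npy',allow_pickle=True).item();t=D['top']
for uv in [(403,163),(355,100),(585,50),(418,187),(388,184),(530,150),(293,257)]: print(uv,onplane(t,uv,0).round(3))
for uv in [(415,128),(580,45),(338,0)]: print('z.3/.4',uv,onplane(t,uv,.3).round(3),onplane(t,uv,.4).round(3))
E
python3 c.py
```

```text
(403, 163) [0.522 0.036 0.   ]
(355, 100) [0.734 0.187 0.   ]
(585, 50) [ 0.903 -0.575  0.   ]
(418, 187) [ 0.443 -0.009  0.   ]
(388, 184) [0.453 0.086 0.   ]
(530, 150) [ 0.563 -0.371  0.   ]
(293, 257) [0.222 0.387 0.   ]
z.3/.4 (415, 128) [0.545 0.048 0.3  ] [0.515 0.067 0.4  ]
z.3/.4 (580, 45) [ 0.774 -0.401  0.3  ] [ 0.725 -0.347  0.4  ]
z.3/.4 (338, 0) [0.912 0.248 0.3  ] [0.852 0.251 0.4  ]
```

View pics/sc_crop.png

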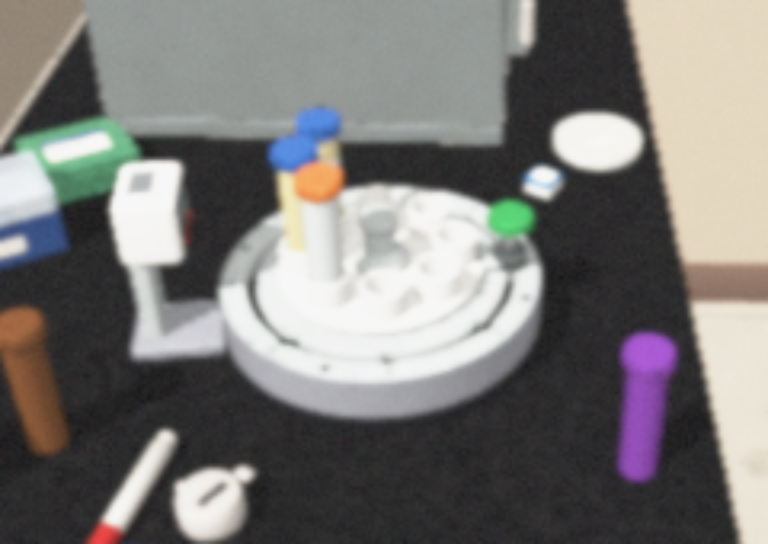

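View pics/top_crop.png

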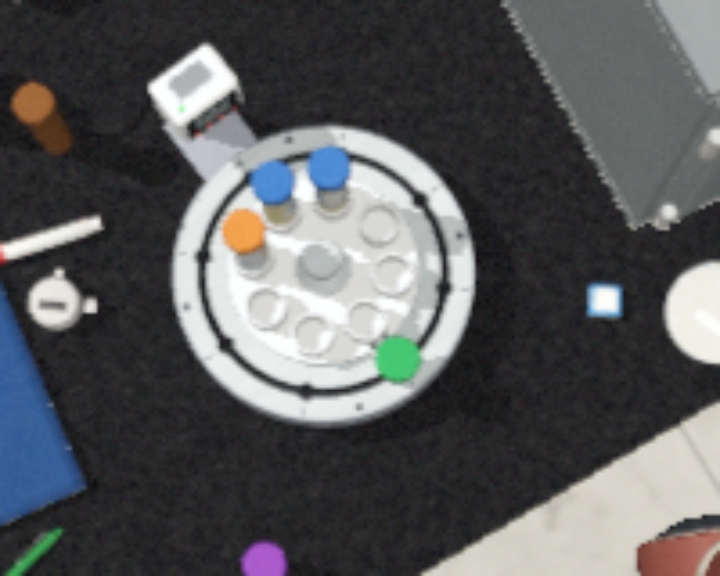

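View pics/wrist1.png

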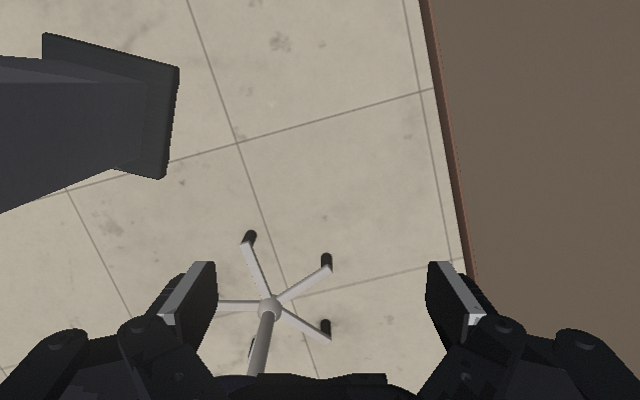

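The top crop has the orange cap at (243,230), the reader at (200,85) and blue caps at (272,183) and (328,168). The green plunger is at (398,358). Orange therefore sits at +45° counter-clockwise of the reader, so the carousel must turn clockwise (-0.785) and the plunger goes to hole_left at about (306,390). I'll swing the arm over, staying at a small radius to pass the cabinet.

Emit:
jog_arm --increments '[{"slide":[0,-34,-12]},{"slide":[0,-34,-12]},{"slide":[0,-34,-12]},{"slide":[0,-34,-12]},{"slide":[0,-34,-12]},{"slide":[0,-34,-12]},{"slide":[40,-2,0],"rotation":[0,0,-5.5]},{"slide":[40,-2,0],"rotation":[0,0,-5.5]},{"slide":[40,-2,0],"rotation":[0,0,-5.5]},{"slide":[40,-2,0],"rotation":[0,0,-5.5]},{"slide":[40,-2,0],"rotation":[0,0,-5.5]},{"slide":[40,-2,0],"rotation":[0,0,-5.5]},{"slide":[40,-2,0],"rotation":[0,0,-5.5]},{"slide":[40,-2,0],"rotation":[0,0,-5.5]}]' --fingers 0

```text
invalid input
```

Emit:
jog_arm --increments '[{"slide":[0,-34,-12],"rotation":[0,0,0]},{"slide":[0,-34,-12],"rotation":[0,0,0]},{"slide":[0,-34,-12],"rotation":[0,0,0]},{"slide":[0,-34,-12],"rotation":[0,0,0]},{"slide":[0,-34,-12],"rotation":[0,0,0]},{"slide":[0,-34,-12],"rotation":[0,0,0]},{"slide":[40,-2,0],"rotation":[0,0,-5.5]},{"slide":[40,-2,0],"rotation":[0,0,-5.5]},{"slide":[40,-2,0],"rotation":[0,0,-5.5]},{"slide":[40,-2,0],"rotation":[0,0,-5.5]},{"slide":[40,-2,0],"rotation":[0,0,-5.5]},{"slide":[40,-2,0],"rotation":[0,0,-5.5]},{"slide":[40,-2,0],"rotation":[0,0,-5.5]},{"slide":[40,-2,0],"rotation":[0,0,-5.5]}]' --fingers 0

```text
time: 2.37
tool_pos: [0.3577, -0.2192, 0.3035]
tool_rot: [0.0, 0.871, 0.491, 0.0]
contact_force: [0.9, -0.8, 1.0]
gripper_width: -0.003
```

Emit:
jog_arm --increments '[{"slide":[40,-2,0],"rotation":[0,0,-5.5]},{"slide":[40,-2,0],"rotation":[0,0,-5.5]},{"slide":[40,-2,0],"rotation":[0,0,-5.5]},{"slide":[40,-2,0],"rotation":[0,0,-5.5]},{"slide":[40,-2,0],"rotation":[0,0,-5.5]},{"slide":[40,-2,0],"rotation":[0,0,-5.5]},{"slide":[40,-2,0],"rotation":[0,0,-5.5]},{"slide":[40,-2,0],"rotation":[0,0,-5.5]},{"slide":[40,-2,0],"rotation":[0,0,-5.5]},{"slide":[40,-2,0],"rotation":[0,0,-5.5]},{"slide":[20,-1,0],"rotation":[0,0,-2.5]},{"slide":[0,0,0],"rotation":[0,0,0]}]'

```text
time: 3.37
tool_pos: [0.3719, 0.1847, 0.3035]
tool_rot: [-0.0, 0.527, 0.85, 0.001]
contact_force: [0.5, -0.5, -0.4]
gripper_width: -0.0
```

```bash
cat > d.py <<'E'
from h import *
s=state();print(s['tool_pos'],s['tool_rot'],s['contact_force'],s['joint_pos'])
d=grab('wrist','wrist2.png');np.save('W2.npy',{'d':{k:d[k] for k in d}},allow_pickle=True)
print(-np.array(d['R']).T@d['t'])
for n,z in [('index_base',0),('plunger_top',.101),('hole_left',.05),('hole_right',.05),('reader_spot',.118),('tube_orange_mid',.118),('tube_blue_1_mid',.118)]:
    for q in place_of(n,'wrist')[:3]: print(n,np.round(q['uv'],1),round(q['score'],2),onplane(d,q['uv'],z).round(4))
m=silhouettes('plunger_top','wrist')
for q in m[:2]:print(q['bbox'],q['score'],q['mask'].sum())
E
python3 d.py
```

```text
[0.37193023 0.18465648 0.30353715] [-3.35317451e-04  5.26548161e-01  8.50145060e-01  5.47534568e-04] [ 0.52747692 -0.53814986 -0.36549909] [ 2.80332216e-01 -5.10574286e-01  1.96944749e+00  1.23988102e-03
  1.68235787e+00 -1.81255312e-01]
[0.33712983 0.2522534  0.44724166]
index_base [455.2  69.4] 0.69 [0.4714 0.3361 0.    ]
plunger_top [379.5  88.9] 0.64 [0.3878 0.2716 0.101 ]
hole_right [407.  149.3] 0.93 [0.4542 0.2318 0.05  ]
hole_right [453.1  68.1] 0.47 [0.4537 0.3268 0.05  ]
tube_orange_mid [553.5   1.8] 0.58 [0.4796 0.3943 0.118 ]
[353.9, 65.9, 402.4, 114.4] 0.6 1464
[344.1, 1.2, 640.0, 192.5] 0.47 35755
```

View pics/wrist2.png

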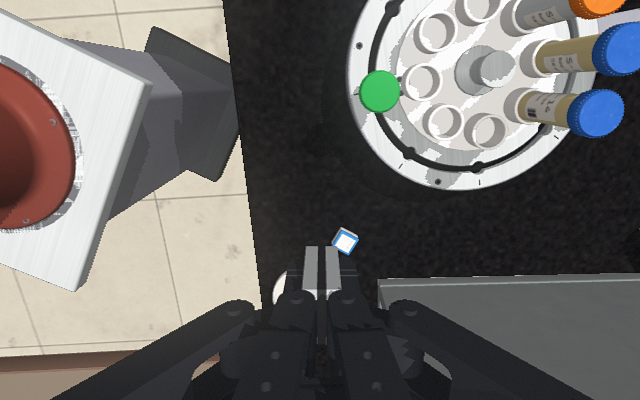

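The wrist picture shows the plunger disc at (380,91), the orange cap at top right (598,5), the blue caps at (625,47) and (597,113), and the fingers shut at (322,260). I'm moving closer for a second view.

Emit:
jog_arm --increments '[{"slide":[18,5,20],"rotation":[0,0,0]},{"slide":[18,5,20],"rotation":[0,0,0]},{"slide":[19,4,20],"rotation":[0,0,0]},{"slide":[0,0,0],"rotation":[0,0,0]},{"slide":[0,0,0],"rotation":[0,0,0]}]'

```text
time: 4.23
tool_pos: [0.3613, 0.2369, 0.242]
tool_rot: [-0.001, 0.529, 0.848, -0.001]
contact_force: [0.0, 0.3, 0.4]
gripper_width: 0.001
```

```bash
cat > e.py <<'E'
from h import *
from scipy.optimize import least_squares
s=state();print(s['tool_pos'],s['tool_rot'],s['contact_force'])
d=grab('wrist','wrist3.png');d1=np.load('W2.npy',allow_pickle=True).item()['d']
np.save('W3.npy',{'d':d},allow_pickle=True)
for n,z in [('index_base',0),('plunger_top',.101),('hole_left',.05),('hole_right',.05),('reader_spot',.118),('tube_orange_mid',.118)]:
    for q in place_of(n,'wrist')[:3]: print(n,np.round(q['uv'],1),round(q['score'],2),onplane(d,q['uv'],z).round(4))
def green(f):
    h=cv2.cvtColor(f,cv2.COLOR_BGR2HSV);m=cv2.inRange(h,(50,120,60),(80,255,255))
    n,l,st,c=cv2.connectedComponentsWithStats(m);i=1+np.argmax(st[1:,4]);print('green',st[i],c[i]);return c[i]
D=np.load('D.npy',allow_pickle=True).item()
cs=[d1,d,D['top'],D['scene']];g=[green(x['frame']) for x in cs]
print(tri(cs[:2],g[:2]),tri(cs[:3],g[:3]),tri(cs,g))
for x,u in zip(cs,g):print(onplane(x,u,.099).round(4))
E
python3 e.py
```

```text
[0.36133236 0.23693134 0.24202317] [-6.90996398e-04  5.29249298e-01  8.48464963e-01 -1.38161894e-03] [0.00865191 0.28332692 0.41038562]
index_base [456.9 120.3] 0.69 [0.4714 0.3333 0.    ]
plunger_top [367.5 155. ] 0.88 [0.3842 0.2712 0.101 ]
hole_left [385.3  59.4] 0.87 [0.3682 0.3465 0.05  ]
hole_right [405.9 217.1] 0.57 [0.4585 0.2268 0.05  ]
reader_spot [456.  118.8] 0.31 [0.4261 0.3253 0.118 ]
tube_orange_mid [577.   67.2] 0.65 [0.4828 0.3927 0.118 ]
tube_orange_mid [600.9 120.5] 0.37 [0.5217 0.3708 0.118 ]
green [ 359   70   41   43 1362] [378.95888399  91.18135095]
green [ 348  135   48   47 1732] [371.21997691 157.84122402]
green [204 246  33  32 141] [220.63120567 261.62411348]
green [304 326  19  66 283] [313.89399293 360.95053004]
(array([0.38910681, 0.26984014, 0.09581277]), np.float64(2.2614323495417076e-05)) (array([0.19688027, 0.33021789, 1.08904359]), np.float64(0.14685394996144271)) (array([ 0.32016264,  0.42219437, -0.06095922]), np.float64(0.3813275303069378))
[0.3886 0.2697 0.099 ]
[0.3884 0.2702 0.099 ]
[0.2047 0.5921 0.099 ]
[0.1728 0.6678 0.099 ]
```

View pics/wrist3.png

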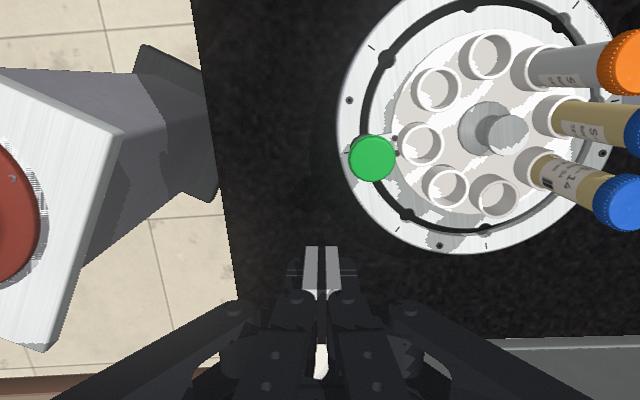

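```bash
cat > f.py <<'E'
from h import *
from scipy.optimize import least_squares
d2=np.load('W2.npy',allow_pickle=True).item()['d'];d3=np.load('W3.npy',allow_pickle=True).item()['d']
obs=[(d3,(386,59),135),(d3,(407,214),225),(d3,(485,230),270),(d3,(470,6),90),(d2,(410,153),225),(d2,(478,167),270),(d2,(393,8),135)]
P=[onplane(d,u,.050)[:2] for d,u,a in obs]; A=np.radians([a for *_,a in obs])
P+=[np.array([.3885,.270])]*2; A=np.r_[A,np.pi,np.pi]
for p in P: print(p.round(4))
def r(x): return np.concatenate([p-x[:2]-.105*np.array([np.cos(x[2]+a),np.sin(x[2]+a)]) for p,a in zip(P,A)])
o=least_squares(r,[.475,.33,.6]);print(o.x,np.degrees(o.x[2]));print((o.fun.reshape(-1,2)*1e3).round(1))
c=o.x[:2];y=o.x[2]
for th in range(0,50,5):
    a=y+np.pi-np.radians(th);print(th,(c+.105*np.array([np.cos(a),np.sin(a)])).round(4))
E
python3 f.py
```

```text
[0.3686 0.347 ]
[0.4579 0.2301]
[0.537  0.2499]
[0.4114 0.4144]
[0.4593 0.2297]
[0.5363 0.2502]
[0.3695 0.3478]
[0.3885 0.27  ]
[0.3885 0.27  ]
[0.47312111 0.33317745 0.64746481] 37.09700120278126
[[-0.5 -0.6]
 [-0.8  0.9]
 [ 0.5  0.5]
 [ 1.7 -2.6]
 [ 0.6  0.5]
 [-0.1  0.7]
 [ 0.4  0.2]
 [-0.9  0.2]
 [-0.9  0.2]]
0 [0.3894 0.2698]
5 [0.3842 0.2774]
10 [0.3796 0.2854]
15 [0.3758 0.2937]
20 [0.3728 0.3023]
25 [0.3705 0.3112]
30 [0.3689 0.3202]
35 [0.3682 0.3293]
40 [0.3683 0.3385]
45 [0.3691 0.3476]
```

Both views agree. The axis is at (0.473,0.333), the base yaw 37.1°, the plunger at (0.389,0.270) and hole_left at (0.369,0.348). Now I'll go above the plunger.

Emit:
jog_arm --increments '[{"slide":[9,20,20],"rotation":[0,0,0]},{"slide":[8,20,30],"rotation":[0,0,0]},{"slide":[0,0,35],"rotation":[0,0,0]},{"slide":[0,0,30],"rotation":[0,0,0]},{"slide":[0,0,0],"rotation":[0,0,0]},{"slide":[0,0,0],"rotation":[0,0,0]},{"slide":[0,0,0],"rotation":[0,0,0]}]'

```text
time: 5.17
tool_pos: [0.3916, 0.2705, 0.1305]
tool_rot: [0.001, 0.53, 0.848, 0.001]
contact_force: [-0.3, 0.2, 1.0]
gripper_width: 0.003
```

```bash
cat > g.py <<'E'
from h import *
import sys
f=sys.argv[1]
s=state();print(s['time'],s['tool_pos'],s['tool_rot'],s['contact_force'])
d=grab('wrist','w'+f+'.png');t=grab('scene','s'+f+'.png')
im=t['frame'][130:260,200:390];cv2.imwrite('pics/s'+f+'.png',cv2.resize(im,None,fx=4,fy=4))
E
python3 g.py 4
```

```text
5.1667 [0.39164393 0.27045783 0.13048682] [8.00559456e-04 5.29766496e-01 8.48142201e-01 1.27518157e-03] [-0.26844374  0.24469758  1.03024617]
```

View pics/w4.png

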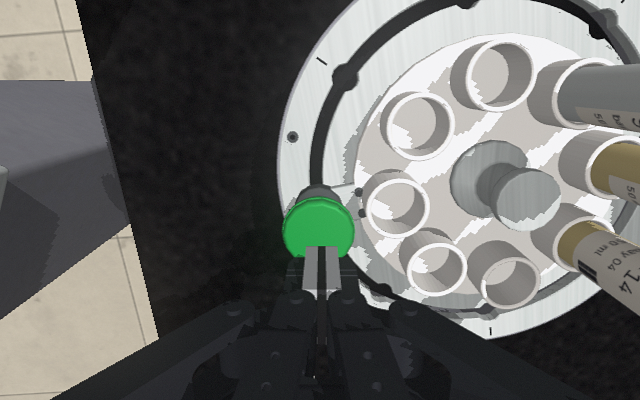

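View pics/s4.png

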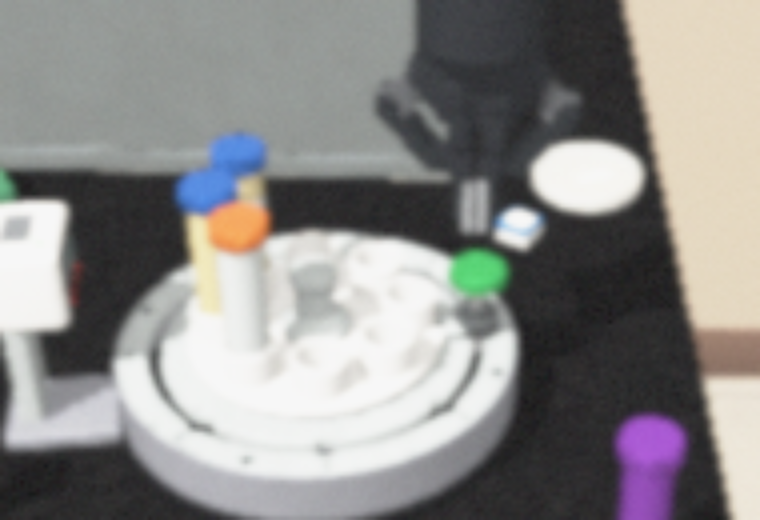

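Emit:
jog_arm --increments '[{"slide":[0,-2,8],"rotation":[0,0,0]},{"slide":[0,0,8],"rotation":[0,0,0]},{"slide":[0,0,5],"rotation":[0,0,0]},{"slide":[0,0,3],"rotation":[0,0,0]},{"slide":[0,0,3],"rotation":[0,0,0]},{"slide":[0,0,2],"rotation":[0,0,0]},{"slide":[0,0,2],"rotation":[0,0,0]},{"slide":[0,0,2],"rotation":[0,0,0]},{"slide":[0,0,0],"rotation":[0,0,0]},{"slide":[0,0,0],"rotation":[0,0,0]}]'

```text
time: 6.1
tool_pos: [0.3884, 0.2691, 0.0955]
tool_rot: [-0.0, 0.53, 0.848, -0.0]
contact_force: [-2.9, -1.9, 5.9]
gripper_width: 0.006
```

Emit:
jog_arm --increments '[{"slide":[0,0,2],"rotation":[0,0,0]},{"slide":[0,0,2],"rotation":[0,0,0]},{"slide":[0,0,2],"rotation":[0,0,0]},{"slide":[0,0,1],"rotation":[0,0,0]},{"slide":[0,0,0],"rotation":[0,0,0]},{"slide":[0,0,0],"rotation":[0,0,0]}]'

```text
time: 6.6
tool_pos: [0.3888, 0.2693, 0.089]
tool_rot: [0.0, 0.53, 0.848, -0.0]
contact_force: [-4.1, -2.8, 7.4]
gripper_width: 0.002
```

```bash
python3 g.py 5
```

```text
6.6 [0.38877289 0.26926179 0.08901833] [ 3.92522559e-05  5.29559247e-01  8.48272950e-01 -6.94118076e-05] [-4.12432462 -2.78866467  7.37725503]
```

View pics/w5.png

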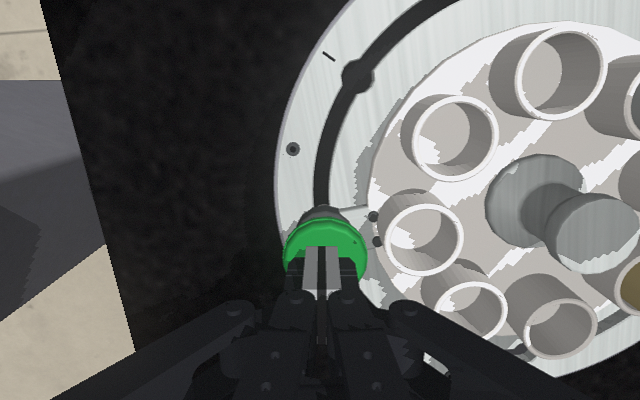

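View pics/s5.png

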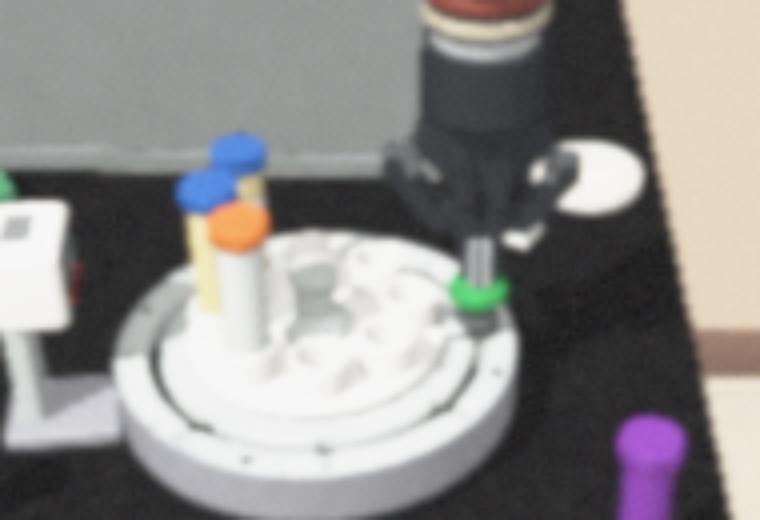

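Pressed about 12 mm at 7.4 N, and the carousel hasn't moved. Next is the first part of the clockwise arc, keeping it pressed.

Emit:
jog_arm --increments '[{"slide":[5.4,-0.9,0],"rotation":[0,0,0]},{"slide":[5.5,-0.6,0],"rotation":[0,0,0]},{"slide":[5.5,-0.3,0],"rotation":[0,0,0]},{"slide":[5.5,0,0],"rotation":[0,0,0]},{"slide":[5.5,0.2,0],"rotation":[0,0,0]},{"slide":[5.5,0.5,0],"rotation":[0,0,0]},{"slide":[5.4,0.8,0],"rotation":[0,0,0]},{"slide":[5.4,1.1,0],"rotation":[0,0,0]},{"slide":[5.3,1.4,0],"rotation":[0,0,0]},{"slide":[5.2,1.7,0],"rotation":[0,0,0]},{"slide":[0,0,0],"rotation":[0,0,0]}]'

```text
time: 7.62
tool_pos: [0.3698, 0.3214, 0.0902]
tool_rot: [0.001, 0.529, 0.848, 0.002]
contact_force: [-1.0, 0.3, 5.6]
gripper_width: -0.002
```

```bash
python3 g.py 6
```

```text
7.6167 [0.36981491 0.32138416 0.09015909] [7.89843592e-04 5.29411431e-01 8.48361578e-01 2.35502269e-03] [-0.99522868  0.31116322  5.60061503]
```

View pics/w6.png

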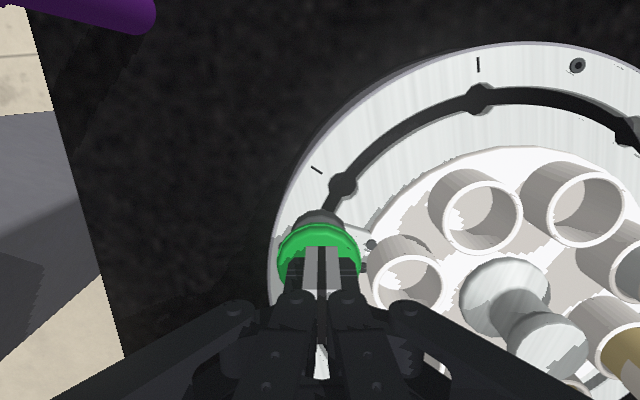

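View pics/s6.png

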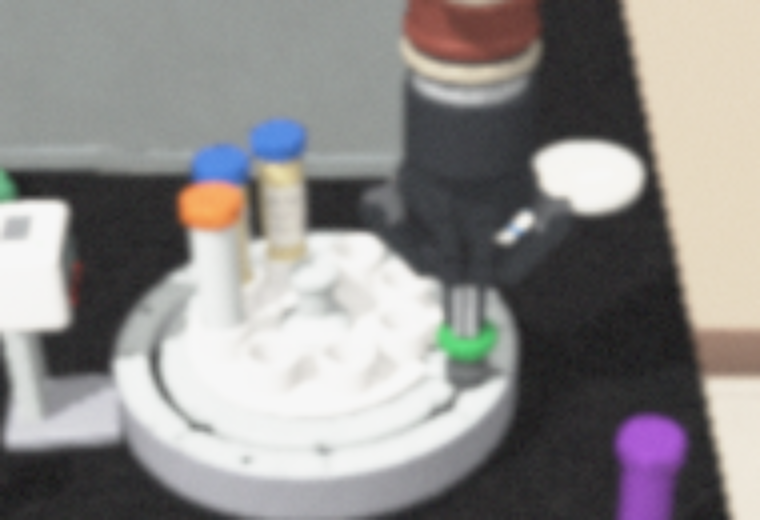

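The carousel follows (about 30°): the caps have shifted round and the head is still held. Now the remaining ~14.5°.

Emit:
jog_arm --increments '[{"slide":[5.1,1.8,0.5],"rotation":[0,0,0]},{"slide":[5.0,2.1,0],"rotation":[0,0,0]},{"slide":[4.9,2.3,0],"rotation":[0,0,0]},{"slide":[4.8,2.5,0],"rotation":[0,0,0]},{"slide":[4.2,2.7,0],"rotation":[0,0,0]},{"slide":[0,0,0],"rotation":[0,0,0]},{"slide":[0,0,0],"rotation":[0,0,0]}]'

```text
time: 8.3
tool_pos: [0.3698, 0.3478, 0.0897]
tool_rot: [0.001, 0.53, 0.848, 0.003]
contact_force: [-0.4, 1.8, 6.5]
gripper_width: -0.004
```

```bash
python3 g.py 7
cat > o.py <<'E'
from h import *
import sys
c=np.array([.4731,.3332]);y=.6475
t=grab('top','topn.png');h=cv2.cvtColor(t['frame'],cv2.COLOR_BGR2HSV)
m=cv2.inRange(h,(8,150,150),(20,255,255));n,l,st,ce=cv2.connectedComponentsWithStats(m)
for i in range(1,n):
    if st[i,4]>15:
        p=onplane(t,ce[i],.173)[:2]-c; print(ce[i],st[i,4],np.hypot(*p).round(4),np.degrees(np.arctan2(p[1],p[0])-y).round(1))
E
python3 o.py
```

```text
8.3 [0.36976766 0.34781682 0.08974576] [8.43523873e-04 5.29500364e-01 8.48305414e-01 2.56481399e-03] [-0.43481511  1.8225252   6.46757652]
[228.69230769 128.08974359] 78 0.2584 26.7
[294.71818182 150.64545455] 110 0.0604 3.6
[ 97.61538462 183.88461538] 104 0.6058 57.6
```

View pics/w7.png

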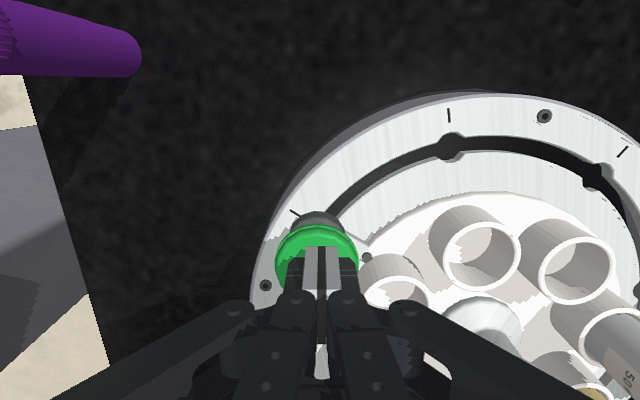

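```bash
sed -i "s/^t=grab.*/D=np.load('D.npy',allow_pickle=True).item(); t=D['top'] if len(sys.argv)>1 else grab('top','topn.png');h=cv2.cvtColor(t['frame'],cv2.COLOR_BGR2HSV)/" o.py; python3 o.py x
```

```text
[228.68831169 128.02597403] 77 0.2585 26.7
[287.26530612 163.91836735] 98 0.0608 46.6
[ 97.7254902  183.87254902] 102 0.6055 57.6
```

By the cap it has turned 43°, about 3.5 mm short. A small nudge, then a recheck.

Emit:
jog_arm --increments '[{"slide":[1.5,1.0,0],"rotation":[0,0,0]},{"slide":[1.5,1.0,0],"rotation":[0,0,0]},{"slide":[0,0,0],"rotation":[0,0,0]},{"slide":[0,0,0],"rotation":[0,0,0]}]'

```text
time: 8.78
tool_pos: [0.3703, 0.3511, 0.0897]
tool_rot: [0.001, 0.53, 0.848, 0.002]
contact_force: [-0.3, 0.1, 6.1]
gripper_width: 0.002
```

```bash
python3 o.py; python3 g.py 8
```

```text
[228.68831169 128.02597403] 77 0.2585 26.7
[295.21904762 150.36190476] 105 0.0601 2.1
[ 97.76237624 183.95049505] 101 0.6054 57.6
8.8333 [0.37028417 0.35114261 0.08976969] [0.00090591 0.52966986 0.84819961 0.00253876] [0.19384363 0.25530298 6.43671997]
```

Turned 44.5°, which is within the centring range. Releasing straight up, slowly.

Emit:
jog_arm --increments '[{"slide":[0,0,-3],"rotation":[0,0,0]},{"slide":[0,0,-3],"rotation":[0,0,0]},{"slide":[0,0,-3],"rotation":[0,0,0]},{"slide":[0,0,-3],"rotation":[0,0,0]},{"slide":[0,0,-3],"rotation":[0,0,0]},{"slide":[0,0,-6],"rotation":[0,0,0]},{"slide":[0,0,-15],"rotation":[0,0,0]},{"slide":[0,0,-30],"rotation":[0,0,0]},{"slide":[0,0,-40],"rotation":[0,0,0]},{"slide":[-20,0,-30],"rotation":[0,0,0]},{"slide":[-40,0,0],"rotation":[0,0,0]},{"slide":[-30,0,0],"rotation":[0,0,0]},{"slide":[0,0,0],"rotation":[0,0,0]},{"slide":[0,0,0],"rotation":[0,0,0]}]'

```text
time: 10.1
tool_pos: [0.4082, 0.2678, 0.2234]
tool_rot: [-0.0, 0.531, 0.847, -0.0]
contact_force: [0.6, -0.1, -0.4]
gripper_width: 0.002
```

```bash
python3 o.py; python3 g.py 9
cat > k.py <<'E'
from h import *
d=optics.grab_frame('wrist');h=cv2.cvtColor(d['frame'],cv2.COLOR_BGR2HSV);m=cv2.inRange(h,(50,120,60),(80,255,255))
n,l,st,c=cv2.connectedComponentsWithStats(m);i=1+np.argmax(st[1:,4]);print(st[i],c[i])
for z in (.099,.090):print(z,onplane(d,c[i],z).round(4),'expect .3691 .3476')
E
python3 k.py
```

```text
[228.68831169 128.02597403] 77 0.2585 26.7
[294.94285714 150.36190476] 105 0.0606 2.6
[ 97.77227723 183.9009901 ] 101 0.6054 57.6
10.15 [0.40770701 0.26851312 0.22317012] [-5.79601096e-04  5.30144729e-01  8.47906888e-01 -3.73957166e-04] [0.42974526 0.27289768 0.42338445]
[ 295   39   54   58 2428] [321.35049423  67.32289951]
0.099 [0.3684 0.3464 0.099 ] expect .3691 .3476
0.09 [0.3683 0.3467 0.09  ] expect .3691 .3476
```

View pics/w9.png

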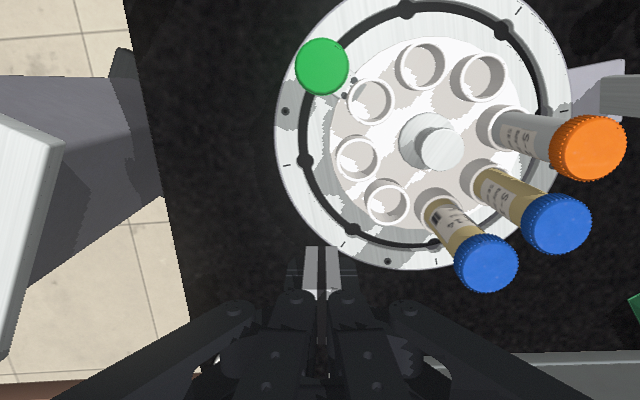

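View pics/s9.png

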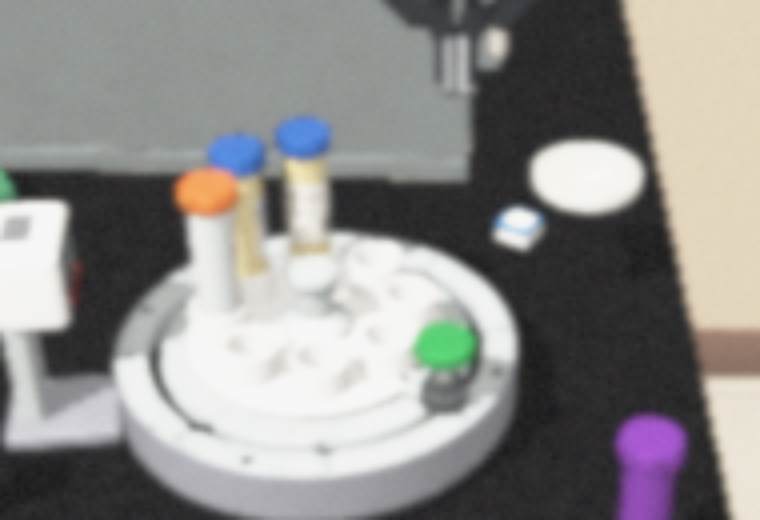

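The plunger looks up in the scene crop: head at (445,344), bush at (445,390). I'll check its height numerically from the scene and wrist views before handing in.

```bash
cat > l.py <<'E'
from h import *
w=optics.grab_frame('wrist');s=optics.grab_frame('scene')
def g(d,box):
    x0,y0,x1,y1=box;m=np.zeros((400,640),np.uint8);f=cv2.cvtColor(d['frame'],cv2.COLOR_BGR2HSV)
    m[y0:y1,x0:x1]=cv2.inRange(f,(45,100,40),(85,255,255))[y0:y1,x0:x1];v,u=np.nonzero(m);return u.mean(),v.mean(),len(u)
a=g(w,(200,0,450,200));b=g(s,(290,180,340,250));print(a,b,tri([w,s],[a[:2],b[:2]]))
D=np.load('D.npy',allow_pickle=True).item();d=np.load('W2.npy',allow_pickle=True).item()['d'];a=g(d,(300,50,450,150));b=g(D['scene'],(290,180,340,250))
print('start',a,b,tri([d,D['scene']],[a[:2],b[:2]]))
E
python3 l.py
```

```text
(np.float64(321.4863654863655), np.float64(67.57794057794058), 2457) (np.float64(311.1818181818182), np.float64(216.1060606060606), 132) (array([0.36811222, 0.34630688, 0.09601098]), np.float64(0.0006214218895255529))
start (np.float64(379.00361532899495), np.float64(91.13665943600867), 1383) (np.float64(319.7857142857143), np.float64(197.31428571428572), 140) (array([0.38806896, 0.26948757, 0.09859431]), np.float64(0.0009519439713412523))
```

```bash
cat > m.py <<'E'
from h import *
from scipy.optimize import least_squares
w=optics.grab_frame('wrist')
H=[((405,10),90),((503,30),45),((305,160),180),((352,230),225)]
P=[onplane(w,u,.05)[:2] for u,_ in H];A=np.radians([a for _,a in H])
def r(x): return np.concatenate([p-x[:2]-.105*np.array([np.cos(x[2]+a),np.sin(x[2]+a)]) for p,a in zip(P,A)])
o=least_squares(r,[.475,.33,.6]);print(o.x,np.degrees(o.x[2]),(o.fun.reshape(-1,2)*1e3).round(1))
for x in (o.x,[.4731,.3332,.6475]):
  for u,z in [((321.45,67.4),.098),((321.45,67.4),.09)]:
    p=onplane(w,u,z)[:2]-x[:2];print(np.hypot(*p),np.degrees(np.arctan2(p[1],p[0])-x[2]))
im=w['frame'][0:280,240:640];cv2.imwrite('pics/w10c.png',cv2.resize(im,None,fx=2,fy=2,interpolation=cv2.INTER_CUBIC))
E
python3 m.py
```

```text
[0.47241866 0.33405742 0.65140399] 37.3226993701888 [[-0.3 -1.4]
 [ 0.3  0.3]
 [ 0.1  1.1]
 [-0.1 -0. ]]
0.10460008399625144 135.76647232722115
0.10476886678781908 135.62920148260858
0.10538244919658986 135.5719362047532
0.10555305449537383 135.43635637044213
```

View pics/w10c.png

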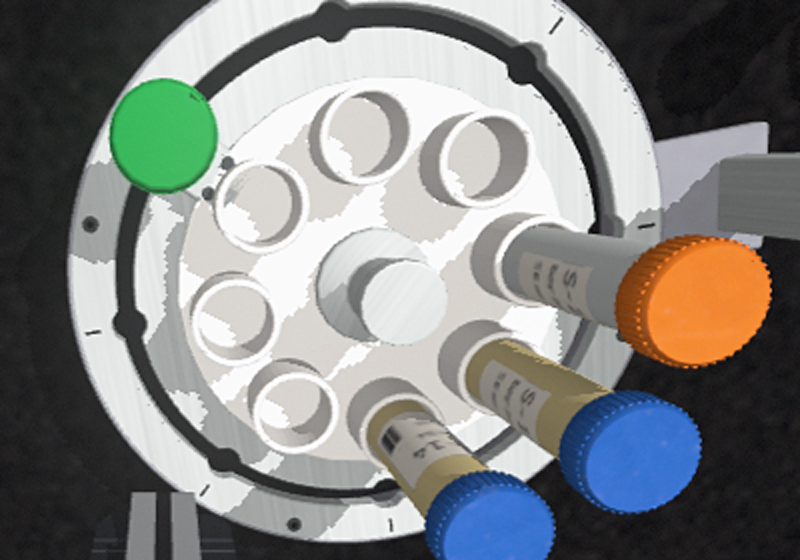

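Angle is about 135.5° ± 0.5, fine. One more view from another place to confirm the plunger's height.

Emit:
jog_arm --increments '[{"slide":[0,-30,-10],"rotation":[0,0,0]},{"slide":[0,-30,-10],"rotation":[0,0,0]},{"slide":[0,-30,-10],"rotation":[0,0,0]},{"slide":[0,0,0],"rotation":[0,0,0]},{"slide":[0,0,0],"rotation":[0,0,0]},{"slide":[0,0,0],"rotation":[0,0,0]}]'

```text
time: 10.95
tool_pos: [0.3273, 0.2298, 0.2538]
tool_rot: [0.0, 0.529, 0.848, 0.0]
contact_force: [-1.0, 0.1, -0.3]
gripper_width: -0.003
```

```bash
cat > n.py <<'E'
from h import *
w=grab('wrist','w11.png');s=optics.grab_frame('scene');print(state()['tool_pos'])
def g(d,box):
    x0,y0,x1,y1=box;m=np.zeros((400,640),np.uint8);f=cv2.cvtColor(d['frame'],cv2.COLOR_BGR2HSV)
    m[y0:y1,x0:x1]=cv2.inRange(f,(45,100,40),(85,255,255))[y0:y1,x0:x1];v,u=np.nonzero(m);return u.mean(),v.mean(),len(u),u.min(),u.max(),v.min(),v.max()
a=g(w,(200,0,640,200));b=g(s,(290,180,340,250));print(a,b,tri([w,s],[a[:2],b[:2]]))
R,t=np.array(w['R']),w['t'];c=-R.T@t;print(c)
print('w11 px0 ray vs w9',onplane(w,a[:2],.099),onplane(w,a[:2],.09),'w9: .3684 .3464 / .3683 .3467')
E
python3 n.py
```

```text
[0.32738671 0.22962927 0.25304308]
(np.float64(434.0509648688768), np.float64(68.49876298861949), 2021, np.int64(410), np.int64(459), np.int64(43), np.int64(94)) (np.float64(311.22137404580155), np.float64(216.13740458015266), 131, np.int64(304), np.int64(318), np.int64(211), np.int64(221)) (array([0.36799564, 0.34630475, 0.09616241]), np.float64(0.0006538494302749627))
[0.2928753  0.29770994 0.39735228]
w11 px0 ray vs w9 [0.36773914 0.34600072 0.099     ] [0.36999746 0.34745745 0.09      ] w9: .3684 .3464 / .3683 .3467
```

View pics/w11.png

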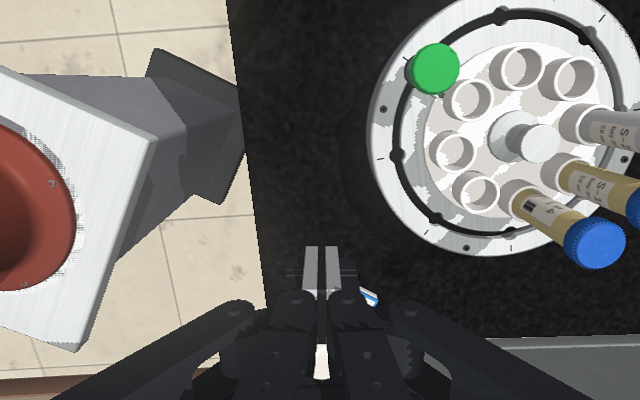

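The two wrist rays cross at z ≈ 0.097 (the same method gave 0.096 at the start), so the plunger is up. Handing in.

```bash
python3 -c "
from plant import manip
print(manip.job_done())"
```

```text
the job is handed in; nothing more can be done
None
```

I pressed the plunger about 12 mm with the closed fingertips, at about 7 N. I turned the carousel clockwise to hole_left, released the plunger straight up and moved clear. The job was handed in at about 11 s of the 38 s allowed; no verdict was reported.

**Last checks:**
- **Carousel:** the plunger sits at about 135.5° in the base frame. The cap's shift in the top camera shows a turn of about 44°, roughly 1° short of nominal. That is inside the 1.7° tolerance, but not by much.
- **Plunger:** two wrist views put the head at z ≈ 0.097 m, against 0.096 m at the start, so it is up. Wrist plus scene views read 2.6 mm lower than at the start. That would be over the 2 mm limit taken alone, but the calibration is only good to about 2 mm. A pin still under the plate would read about 9 mm lower.
- **Tubes and bench:** the orange-capped tube stands in front of the reader and all three tubes look upright in their nests. I saw no movement of the petri dish or cover box. I did not check the marker pen afterwards, but the arm stayed well away from it.
- **Robot:** it touches nothing.

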